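# Put the dropper bottles away in the bench stand

### The job

Two dropper bottles have been left standing on the desk. Put them one by one into the two empty cups of the round bottle stand, one in each, upright and all the way down on the cup floor. Leave the bottle that is already in the stand in its own cup.

Things in the scene. Friction and masses are not known exactly. Their poses are not given: they have to be found in the camera images.
- bottle_stand: Heavy fixed stand, turned any way: grey disc 168 mm across with three metal cups and a 44 mm high centre knob. Origin: centre of its underside, z up. Cup axes at (x, y) = (45, 0), (-22.5, 39), (-22.5, -39) mm; the first holds a bottle, the other two are empty. Cups: 48 mm wide inside, flaring to 60 mm at the mouth, 66 mm outside; floor 9 mm, rim 46 mm above the desk.
- bottle_1: One of the two dropper bottles that stand loose on the desk, left of the stand. 34 mm across, 102 mm tall, 50 to 100 g: amber body, dark collar 24 mm across from 62 to 77 mm above the base, narrow black bulb (13 mm) above. Origin at the centre of its base, z up along its axis. Grip it by the collar from above.
- bottle_2: The other loose dropper bottle, the same as the first. 34 mm across, 102 mm tall, 50 to 100 g: amber body, dark collar 24 mm across from 62 to 77 mm above the base, narrow black bulb (13 mm) above. Origin at the centre of its base, z up along its axis. Grip it by the collar from above.
- bottle_3: The third such dropper bottle, already standing in a cup of the stand; it stays there. 34 mm across, 102 mm tall, 50 to 100 g: amber body, dark collar 24 mm across from 62 to 77 mm above the base, narrow black bulb (13 mm) above. Origin at the centre of its base, z up along its axis. Grip it by the collar from above.

How it is judged (in metres and radians):
At the end, for the whole second after the job is handed in: Both loose bottles stand in the two cups that were empty, one in each, and the third bottle is still in its own cup: each base within 12 mm of the cup's axis (in both directions) and within 7 mm of the cup floor, upright within 10 degrees, at rest and released (((x of bottle_1 in the frame of bottle_stand between -0.0345 and -0.0105 m and y of bottle_1 in the frame of bottle_stand between 0.027 and 0.051 m and z of bottle_1 in the frame of bottle_stand below 0.016 m) or (x of bottle_1 in the frame of bottle_stand between -0.0345 and -0.0105 m and y of bottle_1 in the frame of bottle_stand between -0.051 and -0.027 m and z of bottle_1 in the frame of bottle_stand below 0.016 m)) and angle between each of bottle_1, bottle_2, bottle_3's own z axis and vertical below 0.17 rad and linear speed of each of bottle_1, bottle_2, bottle_3 below 0.02 m/s and ((x of bottle_2 in the frame of bottle_stand between -0.0345 and -0.0105 m and y of bottle_2 in the frame of bottle_stand between 0.027 and 0.051 m and z of bottle_2 in the frame of bottle_stand below 0.016 m) or (x of bottle_2 in the frame of bottle_stand between -0.0345 and -0.0105 m and y of bottle_2 in the frame of bottle_stand between -0.051 and -0.027 m and z of bottle_2 in the frame of bottle_stand below 0.016 m)) and (x of bottle_3 in the frame of bottle_stand between 0.033 and 0.057 m and y of bottle_3 in the frame of bottle_stand between -0.012 and 0.012 m and z of bottle_3 in the frame of bottle_stand below 0.016 m)); the robot touches nothing.
It also fails if it takes over 58 s, if anything falls off the work surface, if the arm or the gripper's body presses on something with over 40 N, if the wrist force passes 120 N, or if a joint passes its speed limit or range.

### The arm

A 6-joint arm with a two-finger parallel gripper is mounted at the origin on a cart in front of the work surface, level with it; the furniture and walls round the work are solid. World frame = base frame: x ahead of the robot, y to its left, z up, the work surface at z = 0. Lengths are in mm, angles in rad, forces in N, time in s.
With the tool pointing down it reaches from about 350 to 775 mm from the base axis. Payload 7.3 kg.
Tool frame: the origin (TCP) lies at the very end of the fingers, on their centre line; the grasp point (between the pads) lies 19 mm behind it; z points along the fingers, y is the line along which they close (so a half turn about z gives the same grasp; the last joint's range is limited). The gripper opens to 92 mm and grips with 3 to 60 N. Pads are 19 mm wide; open, the fingers measure 130 mm over their backs; the gripper's body (75 mm by 190 mm) begins 47 mm behind the grasp point.
Start: joints at [1.025, 0.342, 1.524, -0, 1.275, -0.146], TCP at [204.336, 483.624, 226.741] pointing down, gripper open.
Joint ranges: [-2.53, 2.53], [-0.77, 2.02], [0.04, 2.7], [-1, 4.14], [0.28, 2.66], [-3.11, 3.11]. Speed limits (rad/s): [2.57, 2.57, 3.14, 3.14, 3.14, 3.14].

### API

Orientations are given as [roll, pitch, yaw] about the fixed x, y, z axes, in that order (R = Rz(yaw) Ry(pitch) Rx(roll)).
In Python, from plant import * gives the robot as it stands.
- The arm moves only by the tool arm_command, never from a script. Its arguments are lists of equal length, an entry for each row: "gripper": the finger opening in mm, from 0 to 91.8; "dp": the shift along the tool's x, y, z in units of 25 mm (1.0 is 25 mm), a list of three; "twist": the turn about the tool's z in units of 5 degrees (1.0 is 5 degrees). A call has exactly 5 rows; each row shifts and turns the commanded pose from where the row before left it, along the tool's axes as they then stand; what a row does not reach is not made up. A row lasts 1/8 s, in which the tool goes at most 62.5 mm and 10.7 degrees, less where a joint would pass 70% of its speed; a pose out of reach is approached as far as the arm can. A call is refused whole if a number of a shift passes 1 or a number of a turn 1, either way. A call with a gripper value outside its range is refused whole. The fingers move at their own pace and stop on an object; the grip force is fixed at half the most. Time passes only in rows, so rows that do not move let the fingers close, or fill a call up. It gives the time, the measured TCP pose, the force, the opening and the grip force at its end, in the units of the state.
- get_obs(): the state, without advancing time (a new reading comes with each control period).
- capture(name): name is "side" or "top" or "wrist"; returns the picture (400x640x3 uint8, red, green, blue); there is no depth.
- get_calibration(name): a dict with "mtx" (3x3 intrinsics, pixels), "dist_coeffs" ([k1, k2, p1, p2, k3] as OpenCV has them; the pictures are not rectified), "position" and "attitude" of the camera in the world; the wrist camera has in their place "mount" (4x4, takes a point from camera to tool coordinates, whose origin is the TCP and whose axes are the flange's). Camera axes: x right, y down, z forward; pixel columns grow to the right and rows downward; lengths in mm; the calibration is good to about 2 mm. A picture is of the moment at which its call begins: read the wrist's pose just before it. get_calibration takes no time and is no camera call.
- close_job(): hands the job in; it is judged then, once.
The state is a dict: "time": time; "joint_positions": joint angles; "dq": joint speeds; "tau": joint torques, N m; "tool_pos": TCP position; "tcp_rot": TCP orientation; "contact_force": force on the tool from outside, world axes, zero at the start; "moment": the same for the moment, N m; "grip_width": finger opening in mm; "finger_force": force on a finger pad.
Only numpy, scipy, OpenCV 4.12 (cv2) and the standard library are available. Lean on these libraries where they do the work, as an engineer would, in place of code of your own. Each camera call takes 0.05 s, during which the arm holds its last target. There are 200 camera calls.

## Working session

There is one attempt and no reset: what is moved stays moved. The work goes in short steps, Python scripts to look and compute and a tool call to move; the robot and the scene stay as the last step left them, time stands still between calls to the robot, and variables do not carry over. Pictures are saved under pics/ and viewed, at most 10 in all, crops included, and the job is handed in when it is done.

Besides the shell and the picture viewer there is one more tool, called after "Emit:" by a JSON object that holds its "op" and its "data". arm_command: Moves the arm, as the interface text tells. Its arguments: {"type":"object","properties":{"gripper":{"type":"array"},"dp":{"type":"array"},"twist":{"type":"array"}},"required":["gripper","dp","twist"]}

```bash
mkdir -p pics; python3 - <<'E'
from plant import *
import cv2,numpy as np
o=get_obs();print(o)
for n in("side","top"):
    im=capture(n);cv2.imwrite(f"pics/{n}0.png",im[:,:,::-1]);c=get_calibration(n);print(n,c)
print(get_calibration("wrist"))
E
```

```text
{'time': 0.0, 'joint_positions': array([ 1.02501073e+00,  3.42712486e-01,  1.52500202e+00, -2.10221103e-05,
        1.27536219e+00, -1.45991064e-01]), 'dq': array([-0.00147403, -0.00037309,  0.00061276, -0.00021873, -0.00039618,
        0.00022226]), 'tau': array([ 1.49581316e-03, -4.31244171e+01, -2.44233906e+01,  7.19831348e-02,
        5.55872067e-02, -8.16597230e-05]), 'tool_pos': array([204.12176759, 483.27004408, 226.05549519]), 'tcp_rot': array([-3.14012148e+00, -1.95998317e-04,  2.74180411e+00]), 'contact_force': array([-0.46419502, -1.22067578, -0.1811173 ]), 'moment': array([-0.05457175, -0.01068758,  0.02003351]), 'finger_force': 0.0, 'grip_width': 91.80308416292125}
side {'mtx': array([[416.0068876 ,   0.        , 315.7292954 ],
       [  0.        , 416.0068876 , 201.19117005],
       [  0.        ,   0.        ,   1.        ]]), 'dist_coeffs': array([-0.11142854,  0.        ,  0.        ,  0.        ,  0.        ]), 'position': array([ 397.23965304, -473.45612467,  583.49352855]), 'attitude': array([-2.23971058, -0.0147469 , -0.19232249])}
top {'mtx': array([[365.888593
[... 251 characters left out ...]
581724, 142.1333066 , 863.11654935]), 'attitude': array([-2.94877336, -0.00443208, -1.58601062])}
{'mtx': array([[282.08820054,   0.        , 320.54072663],
       [  0.        , 282.08820054, 199.84514506],
       [  0.        ,   0.        ,   1.        ]]), 'dist_coeffs': array([-0.00707978,  0.        ,  0.        ,  0.        ,  0.        ]), 'mount': array([[-7.32308522e-05, -9.61413559e-01, -2.75107185e-01,
         7.30180232e+01],
       [ 9.99999868e-01, -2.10384315e-04,  4.69037153e-04,
         5.85045481e-01],
       [-5.08816915e-04, -2.75107115e-01,  9.61413447e-01,
        -1.58513628e+02],
       [ 0.00000000e+00,  0.00000000e+00,  0.00000000e+00,
         1.00000000e+00]])}
```

View pics/top0.png

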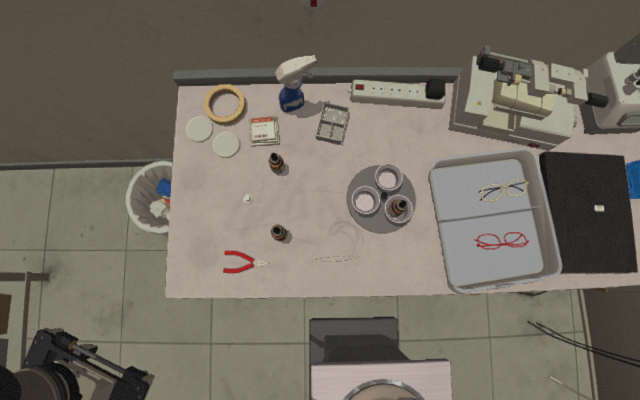

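View pics/side0.png

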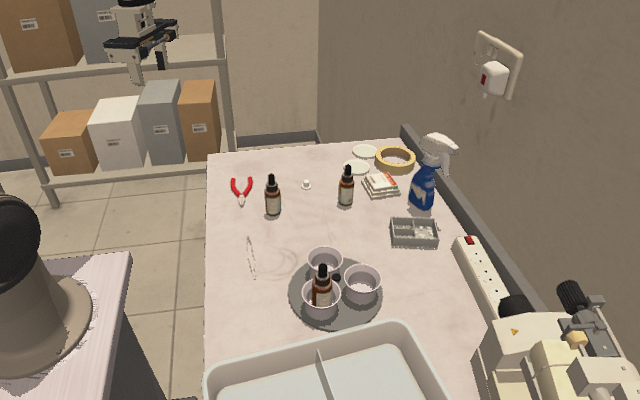

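Top view: loose bottles near (276,162) and (279,233); empty cups near (365,202) and (389,178); held bottle near (399,208). Side view: bottles near (272,195) and (347,187); empty cups near (325,262) and (362,284).

```bash
cat > h.py <<'E'
import cv2,numpy as np
from plant import *
from scipy.spatial.transform import Rotation as Ro
def cam(n,o=None):
    c=get_calibration(n)
    if n=="wrist":
        T=np.eye(4);T[:3,:3]=Ro.from_euler("xyz",o["tcp_rot"]).as_matrix();T[:3,3]=o["tool_pos"]
        T=T@c["mount"];return c["mtx"],c["dist_coeffs"],T[:3,:3],T[:3,3]
    return c["mtx"],c["dist_coeffs"],Ro.from_euler("xyz",c["attitude"]).as_matrix(),np.array(c["position"])
def ray(C,p):
    u=cv2.undistortPoints(np.array([[p]],float),C[0],C[1])[0,0]
    d=C[2]@np.array([u[0],u[1],1]);return C[3],d/np.linalg.norm(d)
def plane(C,p,z):
    o,d=ray(C,p);return o+d*(z-o[2])/d[2]
def tri(C1,p1,C2,p2):
    o1,d1=ray(C1,p1);o2,d2=ray(C2,p2)
    s=np.linalg.lstsq(np.c_[d1,-d2],o2-o1,rcond=None)[0]
    a,b=o1+s[0]*d1,o2+s[1]*d2;return (a+b)/2,np.linalg.norm(a-b)
def proj(C,X):
    return cv2.projectPoints(np.array([X],float),cv2.Rodrigues(C[2].T)[0],-C[2].T@C[3],C[0],C[1])[0][0,0]
E
python3 - <<'E'
from h import *
t=cv2.imread("pics/top0.png");s=cv2.imread("pics/side0.png")
def z(im,x,y,w,h,k): return cv2.resize(im[y:y+h,x:x+w],(w*k,h*k),interpolation=cv2.INTER_NEAREST)
a=np.hstack([z(t,256,140,50,50,4),z(t,256,210,50,50,4),z(t,340,155,100,50,4)[:, :400]])
b=np.hstack([z(t,340,160,80,80,5),z(s,280,235,80,80,5)])
c=np.hstack([z(s,250,165,50,60,4),z(s,322,158,50,60,4)])
H=np.zeros((240+400,800,3),np.uint8)[:600]
out=np.zeros((600,800,3),np.uint8)
out[:200,:200]=z(t,256,140,50,50,4);out[:200,200:400]=z(t,256,210,50,50,4)
out[:200,400:600]=z(s,250,170,50,50,4);out[:200,600:]=z(s,322,160,50,50,4)
out[200:,:400]=z(t,345,155,80,80,5);out[200:,400:]=z(s,310,240,80,80,5)
cv2.imwrite("pics/z0.png",out)
E
```

```text
(no output)
```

View pics/z0.png

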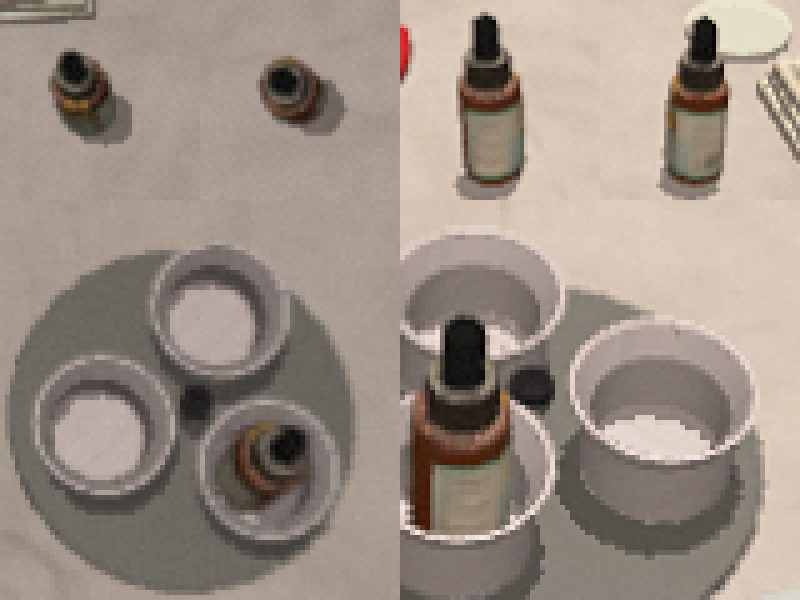

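The crops show B1's bulb top at top (273.8,156.5) and side (347.9,165), and B2's at top (277.2,230) and side (271.5,174.7). Empty cup rim centres are at top (366,199.8) and (389,177.8); the second one is at side (363,278.2).

```bash
python3 - <<'E'
from h import *
np.set_printoptions(precision=1,suppress=True)
T=cam("top");S=cam("side")
print("B1",*tri(T,(273.8,156.5),S,(347.9,165)));print("B2",*tri(T,(277.2,230),S,(271.5,174.7)))
print("cupB",*tri(T,(389,177.8),S,(363,278.2)))
c=[plane(T,p,46)for p in((366,199.8),(389,177.8),(398.8,209.4))]
print(c,sum(c)/3)
print(plane(T,(273.8,156.5),102),plane(T,(277.2,230),102))
im=cv2.imread("pics/top0.png")
for n,(x,y,w,h) in dict(B1=(265,146,22,20),B2=(268,220,20,20)).items():
    g=im[y:y+h,x:x+w].max(2); m=g<45
    l,L,st,ce=cv2.connectedComponentsWithStats(m.astype(np.uint8)); print(n,st.tolist(),ce+[x,y])
E
```

```text
B1 [607.9 232.2 101.1] 6.167514456426521
B2 [446.4 223.8 101.6] 4.977358836436909
cupB [570.9 -28.4  45.4] 5.924696299912576
[array([516.5,  27.6,  46. ]), array([567.7, -27.9,  46. ]), array([493.2, -46.5,  46. ])] [525.8 -15.6  46. ]
[604.4 232.2 102. ] [443.8 223.7 102. ]
B1 [[0, 0, 22, 20, 393], [6, 8, 7, 7, 35], [7, 14, 8, 5, 11], [17, 17, 1, 1, 1]] [[275.6 155.2]
 [274.  156.9]
 [276.4 162.5]
 [282.  163. ]]
B2 [[0, 0, 20, 20, 363], [5, 7, 7, 7, 34], [14, 11, 1, 2, 2], [14, 18, 1, 1, 1]] [[277.6 229.4]
 [276.4 229.9]
 [282.  231.5]
 [282.  238. ]]
```

Emit:
{"op": "arm_command", "data": {"gripper": [60,60,60,60,60], "dp": [[-0.9,-0.45,0],[-0.9,-0.45,0],[-0.9,-0.45,0],[-0.9,-0.45,0],[-0.9,-0.45,0]], "twist": [-0.92,-0.92,-0.91,-0.91,-0.91]}}

```text
time: 0.72
tool_pos: [300.1, 402.1, 226.5]
tcp_rot: [-3.141, -0.001, -3.14]
contact_force: [0.8, 0.4, 0.1]
grip_width: 60.0
finger_force: 0.0
```

Emit:
{"op": "arm_command", "data": {"gripper": [60,60,60,60,60], "dp": [[-0.88,-0.7,0],[-0.88,-0.7,0],[-0.88,-0.7,0],[-0.88,-0.7,0],[-0.88,-0.7,0]], "twist": [0,0,0,0,0]}}

```text
time: 1.35
tool_pos: [410.0, 314.4, 226.3]
tcp_rot: [-3.141, -0.001, 3.141]
contact_force: [0.4, 1.0, 0.2]
grip_width: 60.1
finger_force: 0.0
```

Emit:
{"op": "arm_command", "data": {"gripper": [60,60,60,60,60], "dp": [[-0.88,-0.7,0],[-0.88,-0.7,0],[-0.88,-0.7,0],[-0.88,-0.7,0],[0,0,0]], "twist": [0,0,0,0,0]}}

```text
time: 1.98
tool_pos: [498.4, 243.9, 226.0]
tcp_rot: [-3.141, -0.001, 3.138]
contact_force: [-0.0, 0.3, -1.0]
grip_width: 60.0
finger_force: 0.0
```

```bash
python3 - <<'E'
from h import *
o=get_obs();im=capture("wrist");cv2.imwrite("pics/w1.png",im[:,:,::-1]);np.save("w1.npy",np.r_[o["tool_pos"],o["tcp_rot"]])
print(o["time"],o["tool_pos"],o["tcp_rot"],o["joint_positions"])
C=cam("wrist",o)
for X in((606,232,102),(445,224,102)):print(proj(C,X))
E
```

```text
1.975 [498.37373082 243.90239272 226.0412941 ] [-3.14119453e+00 -8.18207243e-04  3.13814612e+00] [ 3.17066097e-01  3.97923129e-01  1.44106512e+00 -1.24490216e-04
  1.30350637e+00 -1.25025092e+00]
[310.27654556 284.00016279]
[299.9188952 139.9264722]
```

View pics/w1.png

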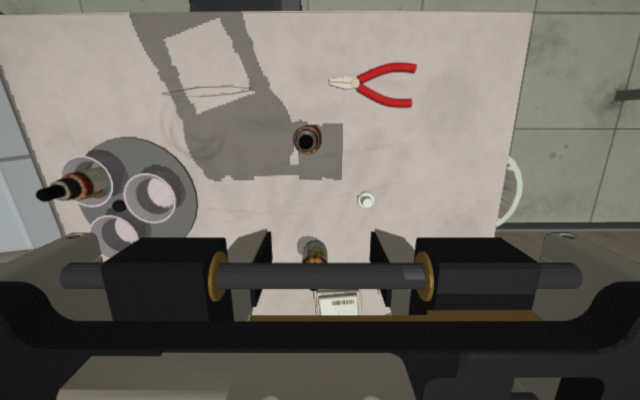

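The wrist view shows B2's bulb at about (306,140), B1 between the fingers at about (316,255), and cup A's rim at about (150,198). That puts everything about 6 mm further in +y than the top camera suggests. I'll refine these numbers from the wrist image.

```bash
python3 - <<'E'
from h import *
np.set_printoptions(precision=1,suppress=True)
v=np.load("w1.npy");C=cam("wrist",dict(tool_pos=v[:3],tcp_rot=v[3:]))
im=cv2.imread("pics/w1.png");x,y,w,h=288,120,40,45
m=(im[y:y+h,x:x+w].max(2)<45).astype(np.uint8)
l,L,st,ce=cv2.connectedComponentsWithStats(m)
for s,c in zip(st[1:],ce[1:]):
    if s[4]>20: print(s,c+[x,y],plane(C,c+[x,y],102))
# cup A rim
print("A",plane(C,(150,198),46),"stand knob",plane(C,(120,205),44))
T=cam("top");k=(345+196/5,155+205/5);print("top knob",plane(T,k,44))
big=np.hstack([cv2.resize(im[y:y+h,x:x+w],None,fx=8,fy=8,interpolation=0),cv2.resize(im[130:250,40:210],None,fx=2.8,fy=3,interpolation=0)])if 0 else None
out=np.zeros((600,800,3),np.uint8);out[:360,:320]=cv2.resize(im[y:y+h,x:x+w],None,fx=8,fy=8,interpolation=0)
out[:480,320:800]=cv2.resize(im[125:245,80:200],None,fx=4,fy=4,interpolation=0);cv2.imwrite("pics/z1.png",out)
E
```

```text
[ 11  15  14  15 165] [305.5 141.6] [446.6 229.5 102. ]
A [519.1  30.9  46. ] stand knob [528.8 -10.1  44. ]
top knob [525.2 -14.9  44. ]
```

View pics/z1.png

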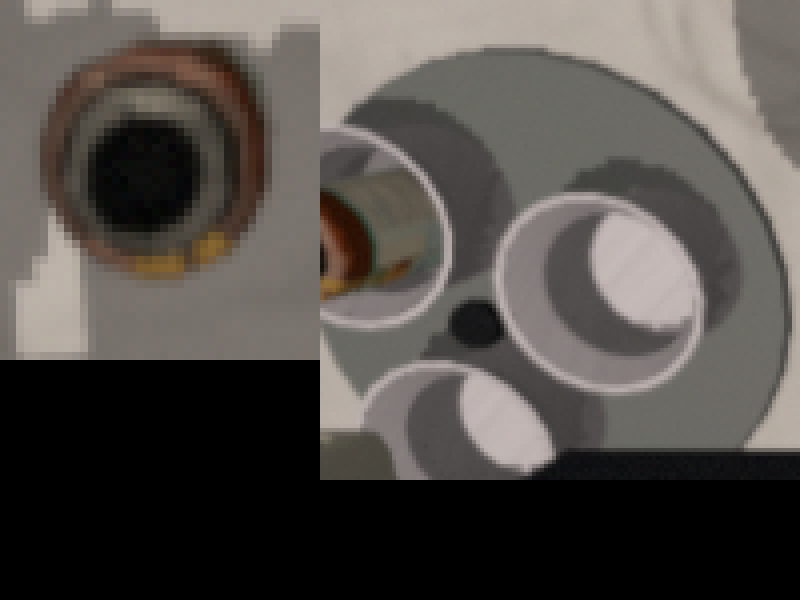

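The zoom shows B2's bulb concentric with its collar at about (305.5,141.6), so the bottle is upright. Cup A's rim centre is at about (150,198) in the full image.

Emit:
{"op": "arm_command", "data": {"gripper": [60,60,60,60,60], "dp": [[0.52,-0.14,0.9],[0.52,-0.14,0.9],[0.52,-0.14,0.9],[0.51,-0.16,0.9],[0,0,0.8]], "twist": [0,0,0,0,0]}}

```text
time: 2.65
tool_pos: [443.7, 231.2, 116.1]
tcp_rot: [-3.142, -0.001, -3.141]
contact_force: [-0.3, -0.1, 0.3]
grip_width: 60.2
finger_force: 0.0
```

Emit:
{"op": "arm_command", "data": {"gripper": [60,60,60,60,60], "dp": [[0,0,0],[0,0,0],[0,0,0],[0,0,0],[0,0,0]], "twist": [0,0,0,0,0]}}

```text
time: 3.28
tool_pos: [445.9, 230.7, 117.0]
tcp_rot: [3.141, 0.001, 3.14]
contact_force: [0.6, -0.1, 0.7]
grip_width: 60.1
finger_force: 0.0
```

```bash
cat > look.py <<'E'
from h import *
import sys
np.set_printoptions(precision=1,suppress=True)
n=sys.argv[1];o=get_obs();im=capture("wrist");cv2.imwrite(f"pics/{n}.png",im[:,:,::-1]);np.save(n+".npy",np.r_[o["tool_pos"],o["tcp_rot"]])
print(o["time"],o["tool_pos"],o["tcp_rot"]);C=cam("wrist",o)
print("tcp px",proj(C,o["tool_pos"]))
m=(im[150:330,250:390].max(2)<45).astype(np.uint8)
l,L,st,ce=cv2.connectedComponentsWithStats(m)
for s,c in zip(st[1:],ce[1:]):
    if s[4]>60: print(s+[250,150,0,0,0],c+[250,150],plane(C,c+[250,150],102),plane(C,c+[250,150],111))
E
python3 look.py w2
```

```text
3.275 [445.9 230.7 117. ] [3.1 0.  3.1]
tcp px [320.2 243.1]
[306 183  30  22 166] [318.4 190.6] [416.6 229.5 102. ] [414.3 229.6 111. ]
[302 203  31  23 187] [317.6 209.8] [429.4 229.  102. ] [426.4 229.1 111. ]
[308 215  19  27 443] [316.9 227.6] [441.7 228.5 102. ] [438.2 228.6 111. ]
[ 250  232  140   37 1142] [320.5 256.3] [462.6 230.8 102. ] [457.9 230.8 111. ]
[250 288  11  18 138] [254.4 295.6] [493.3 183.9 102. ] [487.1 186.3 111. ]
[380 289  10  17 114] [385.9 295.7] [493.6 277.2 102. ] [487.3 274.8 111. ]
[ 250  321  140    9 1137] [319.4 325.4] [518.7 230.  102. ] [511.1 230.  111. ]
```

View pics/w2.png

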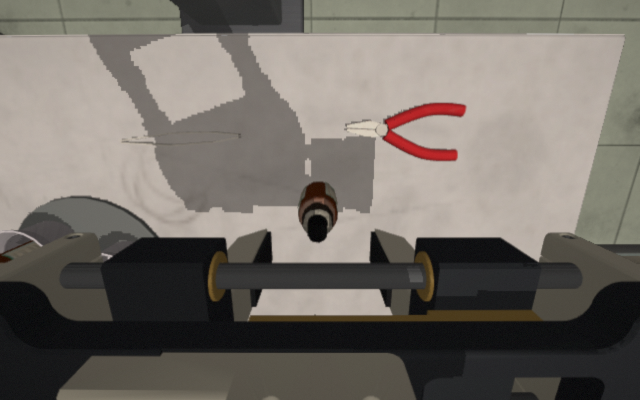

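Close view: the bulb tip at about (317,233) puts B2 near (446,229). I'll shift y by -2 mm, lower to z of about 51, and close.

Emit:
{"op": "arm_command", "data": {"gripper": [60,60,60,60,60], "dp": [[0,-0.08,0.66],[0,0,0.66],[0,0,0.66],[0,0,0.66],[0,0,0]], "twist": [0,0,0,0,0]}}

```text
time: 3.95
tool_pos: [445.0, 228.3, 49.9]
tcp_rot: [-3.141, -0.002, 3.14]
contact_force: [-0.1, -0.3, -0.4]
grip_width: 60.0
finger_force: 0.0
```

Emit:
{"op": "arm_command", "data": {"gripper": [60,18,18,18,18], "dp": [[0,0,0],[0,0,0],[0,0,0],[0,0,0],[0,0,0]], "twist": [0,0,0,0,0]}}

```text
time: 4.58
tool_pos: [445.9, 228.7, 51.0]
tcp_rot: [3.141, 0.0, 3.141]
contact_force: [0.4, 0.2, 1.7]
grip_width: 30.6
finger_force: 30.0
```

Emit:
{"op": "arm_command", "data": {"gripper": [18,18,18,18,18], "dp": [[0,0,0],[0,0,0],[0,0,-0.3],[0,0,-0.6],[0,0,-0.6]], "twist": [0,0,0,0,0]}}

```text
time: 5.2
tool_pos: [445.9, 228.8, 89.5]
tcp_rot: [3.141, 0.001, 3.141]
contact_force: [-0.5, -0.3, -0.8]
grip_width: 30.5
finger_force: 30.0
```

The opening reads 30.6 mm, not 24 mm, so the fingertips are holding the shoulder below the collar. I'll set the bottle down and regrip about 10 mm higher.

Emit:
{"op": "arm_command", "data": {"gripper": [18,18,18,18,18], "dp": [[0,0,0.5],[0,0,0.5],[0,0,0.35],[0,0,0.15],[0,0,0]], "twist": [0,0,0,0,0]}}

```text
time: 5.82
tool_pos: [445.8, 228.4, 51.1]
tcp_rot: [-3.141, 0.0, 3.141]
contact_force: [-1.7, -2.3, 7.4]
grip_width: 30.4
finger_force: 30.0
```

Emit:
{"op": "arm_command", "data": {"gripper": [34,45,50,50,50], "dp": [[0,0,0],[0,0,0],[0,0,-0.2],[0,0,-0.2],[0,0,0]], "twist": [0,0,0,0,0]}}

```text
time: 6.45
tool_pos: [446.1, 228.8, 61.3]
tcp_rot: [3.141, 0.001, 3.141]
contact_force: [0.2, 0.0, 0.7]
grip_width: 50.0
finger_force: 0.0
```

Emit:
{"op": "arm_command", "data": {"gripper": [18,18,18,18,18], "dp": [[0,0,0],[0,0,0],[0,0,0],[0,0,0],[0,0,0]], "twist": [0,0,0,0,0]}}

```text
time: 7.08
tool_pos: [445.7, 228.7, 60.6]
tcp_rot: [3.142, -0.0, 3.141]
contact_force: [0.7, -0.0, -0.6]
grip_width: 23.9
finger_force: 26.0
```

Grip is now 23.9 mm on the collar. I'll lift and move to a spot where the empty cups are visible.

Emit:
{"op": "arm_command", "data": {"gripper": [18,18,18,18,18], "dp": [[0,0,-0.5],[0,0,-0.9],[0,0,-0.9],[-0.6,-0.6,-0.9],[-0.7,-0.7,-0.4]], "twist": [0,0,0,0,0]}}

```text
time: 7.7
tool_pos: [479.1, 196.2, 153.1]
tcp_rot: [3.141, 0.003, -3.142]
contact_force: [-0.9, -0.0, -0.6]
grip_width: 24.0
finger_force: 26.0
```

Emit:
{"op": "arm_command", "data": {"gripper": [18,18,18,18,18], "dp": [[-0.85,-0.85,-0.4],[-0.85,-0.85,0],[-0.85,-0.85,0],[-0.85,-0.85,0],[-0.46,-0.46,0]], "twist": [0,0,0,0,0]}}

```text
time: 8.32
tool_pos: [575.5, 98.5, 161.4]
tcp_rot: [3.142, 0.001, 3.14]
contact_force: [0.1, 0.5, -0.9]
grip_width: 24.3
finger_force: 26.0
```

Emit:
{"op": "arm_command", "data": {"gripper": [18,18,18,18,18], "dp": [[0,0,0],[0,0,0],[0,0,0],[0,0,0],[0,0,0]], "twist": [0,0,0,0,0]}}

```text
time: 8.95
tool_pos: [574.4, 99.8, 160.8]
tcp_rot: [3.141, 0.0, 3.141]
contact_force: [-0.3, -0.2, -0.4]
grip_width: 23.8
finger_force: 26.0
```

```bash
python3 look.py w3; python3 - <<'E'
from h import *
v=np.load("w3.npy");C=cam("wrist",dict(tool_pos=v[:3],tcp_rot=v[3:]))
for X in((571,-24,46),(519,31,46),(529,-10,44)):print(proj(C,X))
E
```

```text
8.95 [574.4  99.8 160.8] [3.1 0.  3.1]
tcp px [320.2 243.1]
[ 278  228   86   38 1397] [320.9 249.3] [607.2 100.3 102. ] [602.8 100.3 111. ]
[ 250  238   32   77 1893] [262.3 276.9] [633.5  49.4 102. ] [628.   51.5 111. ]
[ 360  238   30   77 1603] [377.8 274.1] [630.9 149.7 102. ] [625.5 147.6 111. ]
[290 289   7  18 100] [292.5 296.3] [653.  75. 102.] [646.7  76.1 111. ]
[345 289   7  17 102] [348.5 296.5] [653.3 124.8 102. ] [647.  123.8 111. ]
[ 250  322  140    8 1120] [319.5 325.5] [684.1  99.  102. ] [676.5  99.1 111. ]
[196.5429635  191.42983786]
[247.75068464 138.26919915]
[206.61525616 148.76779559]
```

View pics/w3.png

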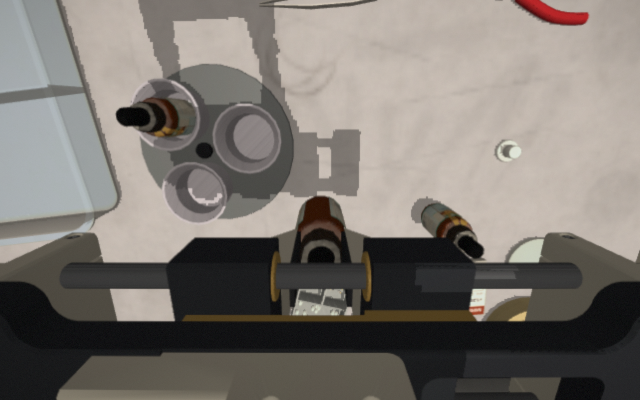

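Rims in view: cup A at (246,138) and cup B at (195.5,192.5), giving A at about (519,30) and B at about (572,-25). The held bottle looks upright. Next I'll move over cup B and lower.

Emit:
{"op": "arm_command", "data": {"gripper": [18,18,18,18,18], "dp": [[0.1,-0.99,0],[0,-1,0],[0,-1,0],[0,-1,0],[0,-1,0]], "twist": [0,0,0,0,0]}}

```text
time: 9.62
tool_pos: [571.9, -26.0, 160.8]
tcp_rot: [3.141, 0.0, 3.141]
contact_force: [0.4, -0.6, 0.2]
grip_width: 24.1
finger_force: 26.0
```

Emit:
{"op": "arm_command", "data": {"gripper": [18,18,18,18,18], "dp": [[0,0,0],[0,0,0],[0,0,0.4],[0,0,0.6],[0,0,0.6]], "twist": [0,0,0,0,0]}}

```text
time: 10.25
tool_pos: [571.6, -24.7, 119.2]
tcp_rot: [3.141, -0.001, 3.141]
contact_force: [0.5, -0.2, -0.9]
grip_width: 24.2
finger_force: 26.0
```

Emit:
{"op": "arm_command", "data": {"gripper": [18,18,18,18,18], "dp": [[0,0,0.5],[0,0,0.5],[0,0,0.4],[0,0,0.3],[0,0,0]], "twist": [0,0,0,0,0]}}

```text
time: 10.88
tool_pos: [571.7, -25.2, 77.7]
tcp_rot: [3.141, -0.001, 3.141]
contact_force: [0.4, 0.3, -1.2]
grip_width: 24.0
finger_force: 26.0
```

Emit:
{"op": "arm_command", "data": {"gripper": [18,18,18,18,18], "dp": [[0,0,0.12],[0,0,0.1],[0,0,0.08],[0,0,0],[0,0,0]], "twist": [0,0,0,0,0]}}

```text
time: 11.5
tool_pos: [572.1, -25.2, 70.8]
tcp_rot: [3.142, 0.0, 3.141]
contact_force: [0.1, 0.3, -0.5]
grip_width: 24.1
finger_force: 26.0
```

Emit:
{"op": "arm_command", "data": {"gripper": [18,18,18,18,18], "dp": [[0,0,0.04],[0,0,0.03],[0,0,0],[0,0,0],[0,0,0]], "twist": [0,0,0,0,0]}}

```text
time: 12.12
tool_pos: [572.2, -25.3, 69.2]
tcp_rot: [-3.142, 0.001, 3.141]
contact_force: [-0.1, -0.8, 2.6]
grip_width: 24.1
finger_force: 26.9
```

Emit:
{"op": "arm_command", "data": {"gripper": [30,40,46,46,46], "dp": [[0,0,0],[0,0,0],[0,0,0],[0,0,-0.4],[0,0,-0.8]], "twist": [0,0,0,0,0]}}

```text
time: 12.75
tool_pos: [571.5, -25.1, 99.1]
tcp_rot: [3.141, -0.002, 3.141]
contact_force: [0.2, 0.1, 0.3]
grip_width: 46.2
finger_force: 0.0
```

Emit:
{"op": "arm_command", "data": {"gripper": [46,46,46,46,46], "dp": [[0,0,-0.8],[0,0,-0.8],[0,0,-0.8],[0,0.5,0],[0,1,0]], "twist": [0,0,0,0,0]}}

```text
time: 13.38
tool_pos: [571.7, 12.7, 158.7]
tcp_rot: [3.141, -0.0, 3.139]
contact_force: [0.3, -0.3, 1.7]
grip_width: 45.8
finger_force: 0.0
```

Emit:
{"op": "arm_command", "data": {"gripper": [50,50,50,50,50], "dp": [[-0.28,1,0],[-0.28,1,0],[-0.28,1,0],[-0.28,1,0],[-0.28,1,0]], "twist": [0,0,0,0,0]}}

```text
time: 14.0
tool_pos: [606.6, 139.0, 158.0]
tcp_rot: [3.141, -0.002, 3.141]
contact_force: [0.1, 0.7, -0.0]
grip_width: 50.0
finger_force: 0.0
```

Emit:
{"op": "arm_command", "data": {"gripper": [50,50,50,50,50], "dp": [[0,1,0],[0,1,0],[0,1,0],[0,0.6,0.4],[0,0.3,0.4]], "twist": [0,0,0,0,0]}}

```text
time: 14.62
tool_pos: [606.5, 235.6, 137.4]
tcp_rot: [-3.141, -0.001, -3.142]
contact_force: [0.2, -0.4, -0.2]
grip_width: 49.9
finger_force: 0.0
```

Emit:
{"op": "arm_command", "data": {"gripper": [60,60,60,60,60], "dp": [[0,0,0.4],[0,0,0],[0,0,0],[0,0,0],[0,0,0]], "twist": [0,0,0,0,0]}}

```text
time: 15.25
tool_pos: [607.5, 234.6, 129.5]
tcp_rot: [3.141, 0.001, 3.14]
contact_force: [-0.1, 0.1, 0.0]
grip_width: 60.0
finger_force: 0.0
```

```bash
python3 look.py w4
```

```text
15.25 [607.5 234.6 129.5] [3.1 0.  3.1]
tcp px [320.2 243.1]
[307 201  29  19 156] [321.  207.3] [593.2 235.1 102. ] [590.4 235.1 111. ]
[312 213  19  24 391] [320.8 224.3] [605.8 234.9 102. ] [602.3 234.9 111. ]
[ 250  232  140   36 1067] [320.2 255.5] [630.  234.5 102. ] [625.4 234.5 111. ]
[250 288  11  19 142] [254.4 295.9] [663.9 184.3 102. ] [657.6 186.8 111. ]
[381 289   9  17 114] [385.9 295.8] [663.9 284.5 102. ] [657.7 282.  111. ]
[ 250  321  140    9 1139] [319.4 325.4] [690.8 233.7 102. ] [683.2 233.8 111. ]
```

View pics/w4.png

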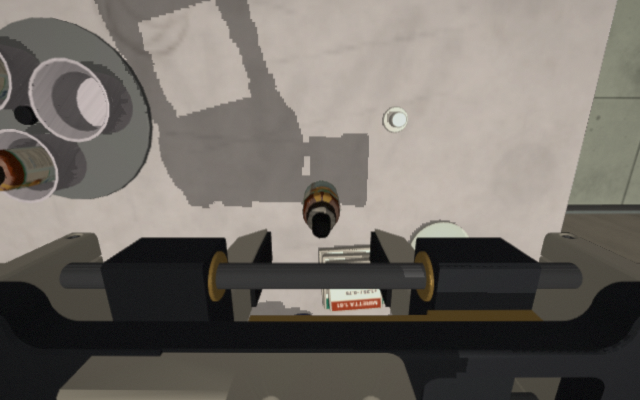

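B1's bulb is centred between the fingers, with its tip at about (321,228), or roughly (608,235). The first bottle stands in its cup. I'll descend to z 61 and grip.

Emit:
{"op": "arm_command", "data": {"gripper": [60,60,60,60,60], "dp": [[0,0,0.7],[0,0,0.7],[0,0,0.7],[0,0,0.64],[0,0,0]], "twist": [0,0,0,0,0]}}

```text
time: 15.92
tool_pos: [606.2, 234.5, 58.4]
tcp_rot: [-3.141, -0.003, 3.141]
contact_force: [-0.1, 0.3, 0.3]
grip_width: 59.5
finger_force: 0.0
```

Emit:
{"op": "arm_command", "data": {"gripper": [60,18,18,18,18], "dp": [[0,0,0],[0,0,0],[0,0,0],[0,0,0],[0,0,0]], "twist": [0,0,0,0,0]}}

```text
time: 16.55
tool_pos: [607.3, 234.7, 60.6]
tcp_rot: [3.141, 0.0, 3.141]
contact_force: [0.3, 0.1, -1.0]
grip_width: 24.7
finger_force: 24.1
```

Emit:
{"op": "arm_command", "data": {"gripper": [18,18,18,18,18], "dp": [[0,0,0],[0,0,0],[0,0,0],[0,0,0],[0,0,0]], "twist": [0,0,0,0,0]}}

```text
time: 17.18
tool_pos: [607.3, 234.7, 60.5]
tcp_rot: [3.142, 0.0, 3.141]
contact_force: [0.6, -0.1, -0.2]
grip_width: 24.0
finger_force: 25.9
```

Emit:
{"op": "arm_command", "data": {"gripper": [18,18,18,18,18], "dp": [[0,0,-0.5],[0,0,-0.9],[0,0,-0.9],[0,0,-0.9],[0.13,-0.29,-0.8]], "twist": [0,0,0,0,0]}}

```text
time: 17.8
tool_pos: [604.2, 227.6, 162.3]
tcp_rot: [3.141, 0.002, 3.141]
contact_force: [0.5, 0.1, -0.8]
grip_width: 24.2
finger_force: 25.9
```

Emit:
{"op": "arm_command", "data": {"gripper": [18,18,18,18,18], "dp": [[0.4,-0.9,0],[0.4,-0.9,0],[0.4,-0.9,0],[0.4,-0.9,0],[0.4,-0.9,0]], "twist": [0,0,0,0,0]}}

```text
time: 18.42
tool_pos: [553.3, 113.9, 161.3]
tcp_rot: [-3.142, 0.001, 3.14]
contact_force: [-0.5, -0.3, -1.2]
grip_width: 24.2
finger_force: 25.9
```

Emit:
{"op": "arm_command", "data": {"gripper": [18,18,18,18,18], "dp": [[0.4,-0.9,0],[0.4,-0.9,0],[0.4,-0.9,0],[0.2,-0.7,0],[0,0,0]], "twist": [0,0,0,0,0]}}

```text
time: 19.05
tool_pos: [518.8, 29.0, 161.0]
tcp_rot: [3.142, 0.001, 3.139]
contact_force: [-0.9, 0.4, -0.1]
grip_width: 24.1
finger_force: 25.9
```

Emit:
{"op": "arm_command", "data": {"gripper": [18,18,18,18,18], "dp": [[0,0,0],[0,0,0],[0,0,0],[0,0,0],[0,0,0]], "twist": [0,0,0,0,0]}}

```text
time: 19.68
tool_pos: [518.8, 30.2, 160.4]
tcp_rot: [3.142, -0.0, 3.141]
contact_force: [0.2, 0.4, -0.7]
grip_width: 23.9
finger_force: 25.9
```

```bash
python3 look.py w5 |head -2; python3 - <<'E'
from h import *
v=np.load("w5.npy");C=cam("wrist",dict(tool_pos=v[:3],tcp_rot=v[3:]))
print(proj(C,(519,30,46)),proj(C,(v[0],v[1],v[2]-60.7)))
E
```

```text
19.675 [518.8  30.2 160.4] [ 3.1 -0.   3.1]
tcp px [320.2 243.1]
[320.0928273  195.00527987] [320.28947165 211.72390513]
```

View pics/w5.png

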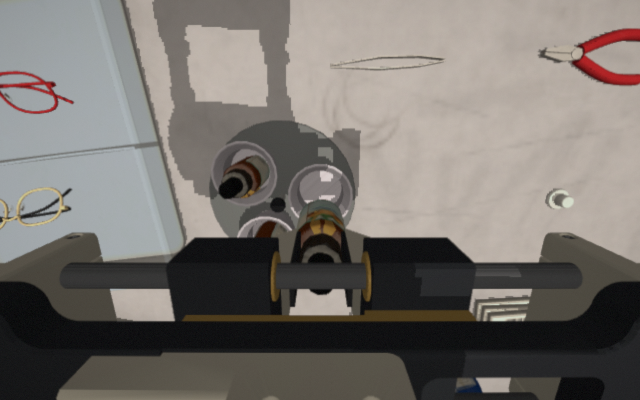

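Cup A's rim spans columns 288–356 (centre at about (322,196)) under the held bottle. I'll correct y by +1 mm and lower.

Emit:
{"op": "arm_command", "data": {"gripper": [18,18,18,18,18], "dp": [[0,0.05,0.4],[0,0,0.6],[0,0,0.6],[0,0,0.6],[0,0,0.5]], "twist": [0,0,0,0,0]}}

```text
time: 20.35
tool_pos: [518.5, 31.3, 91.6]
tcp_rot: [3.141, -0.001, 3.141]
contact_force: [-0.2, 0.3, 0.2]
grip_width: 24.1
finger_force: 25.9
```

Emit:
{"op": "arm_command", "data": {"gripper": [18,18,18,18,18], "dp": [[0,0,0.4],[0,0,0.3],[0,0,0.15],[0,0,0.05],[0,0,0]], "twist": [0,0,0,0,0]}}

```text
time: 20.98
tool_pos: [519.0, 31.3, 70.7]
tcp_rot: [3.142, 0.001, 3.141]
contact_force: [0.3, -0.4, -1.6]
grip_width: 24.4
finger_force: 25.9
```

Emit:
{"op": "arm_command", "data": {"gripper": [18,18,18,18,18], "dp": [[0,0,0.03],[0,0,0.03],[0,0,0],[0,0,0],[0,0,0]], "twist": [0,0,0,0,0]}}

```text
time: 21.6
tool_pos: [518.9, 31.3, 69.2]
tcp_rot: [3.142, 0.0, 3.141]
contact_force: [-0.3, -0.5, 2.7]
grip_width: 24.3
finger_force: 26.8
```

The bottle is on the floor. Next I'll release it, rise straight up, and back off to the left.

Emit:
{"op": "arm_command", "data": {"gripper": [30,40,46,46,46], "dp": [[0,0,0],[0,0,0],[0,0,0],[0,0,-0.4],[0,0,-0.8]], "twist": [0,0,0,0,0]}}

```text
time: 22.22
tool_pos: [518.3, 31.3, 99.1]
tcp_rot: [3.141, -0.002, 3.141]
contact_force: [0.4, 0.4, 0.3]
grip_width: 46.2
finger_force: 0.0
```

Emit:
{"op": "arm_command", "data": {"gripper": [46,46,46,46,46], "dp": [[0,0,-0.8],[0,0,-0.8],[0,0,-0.8],[0,0.5,-0.5],[0,1,-0.5]], "twist": [0,0,0,0,0]}}

```text
time: 22.85
tool_pos: [518.8, 69.3, 184.7]
tcp_rot: [3.141, 0.0, 3.139]
contact_force: [-0.2, -0.1, 0.4]
grip_width: 45.9
finger_force: 0.0
```

Emit:
{"op": "arm_command", "data": {"gripper": [46,46,46,46,46], "dp": [[0,1,0],[0,1,0],[0,1,0],[0,1,0],[0,0,0]], "twist": [0,0,0,0,0]}}

```text
time: 23.48
tool_pos: [518.4, 170.8, 184.0]
tcp_rot: [3.141, -0.0, -3.14]
contact_force: [0.2, 0.0, -0.1]
grip_width: 46.0
finger_force: 0.0
```

Emit:
{"op": "arm_command", "data": {"gripper": [46,46,46,46,46], "dp": [[0,0,0],[0,0,0],[0,0,0],[0,0,0],[0,0,0]], "twist": [0,0,0,0,0]}}

```text
time: 24.1
tool_pos: [519.0, 168.6, 184.0]
tcp_rot: [3.142, 0.0, 3.14]
contact_force: [-0.7, -0.4, 0.4]
grip_width: 45.9
finger_force: 0.0
```

```bash
python3 - <<'E'
from h import *
z=lambda i,x,y:cv2.resize(i[y:y+100,x:x+100],(400,400),interpolation=0)
w=capture("wrist");s=capture("side")
cv2.imwrite("pics/f.png",np.hstack([cv2.resize(w[100:250,60:310],(400,240)),cv2.resize(s[220:340,270:400],(390,240))]) [:,:,::-1])
o=get_obs();print(o["time"],o["tool_pos"],o["dq"].max())
E
```

```text
24.2 [518.9464056  168.74129777 183.9827822 ] 0.0002607306759053851
```

View pics/f.png

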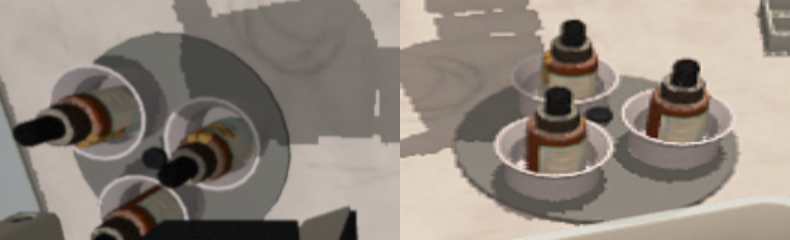

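All three bottles stand upright and centred in their cups in both views, and the arm is clear.

```bash
python3 -c "
from plant import *
print(close_job())"
```

```text
the job is handed in; nothing more can be done
None
```

Both loose bottles are upright on the floors of the two empty cups, the third is still in its own cup, and the job was handed in at about 24 s; no verdict was returned.

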